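# Hook the key safe out from between the boxes and open it

### The arm

A 6-joint arm with a two-finger parallel gripper is mounted at the origin on the work surface. World frame = base frame: x ahead of the robot, y to its left, z up, the work surface at z = 0. Lengths are in m, angles in rad, forces in N, time in s.
With the tool pointing down it reaches from about 0.4 to 0.825 m from the base axis. Payload 7 kg.
Tool frame: the origin (TCP) lies midway between the tips of the shut fingers; the grasp point (between the pads) lies hold_point_z behind it (hold_point_z is the distance from the TCP to the grasp point, in m); z points along the fingers, y is the line along which they close (so a half turn about z gives the same grasp; the last joint's range is limited). The gripper opens to 88 mm and grips with 3 to 60 N. Pads are 19 mm wide; open, the fingers measure 130 mm over their backs; the gripper's body (78 mm by 193 mm) begins 47 mm behind the grasp point.
Start: joints at [1.596, 0.359, 0.012, 0, -1.224, -0.288], TCP at [0.175, 0.652, 0.196] pointing down, gripper open.
Joint ranges: [-3.07, 3.07], [-1.43, 2.12], [-1.02, 1.25], [-3.03, 1.67], [-3.05, -0], [-3.03, 3.03]. Speed limits (rad/s): [2.39, 2.39, 3.01, 3.14, 3.14, 3.14].

### API

Orientations are given as [roll, pitch, yaw] about the fixed x, y, z axes, in that order (R = Rz(yaw) Ry(pitch) Rx(roll)).
In Python, from station import * gives the robot as it stands.
- The arm moves only by the tool apply_moves, never from a script. Its argument "steps" is a list of rows, each an object with "translation": the shift along the world's x, y, z scaled (see below), a list of three; "rotation": the turn, a rotation vector about the world's x, y, z scaled (see below), a list of three. A call has exactly 10 rows; each row is the pose to reach, as a shift and turn from the pose commanded when the call began; what a row does not reach only later rows make up. The controller multiplies each number of a shift by 250 mm and each number of a turn by 30 degrees. A row lasts 1/12 s, in which the tool goes at most 41.7 mm and 7.16 degrees, less where a joint would pass 70% of its speed; a pose out of reach is approached as far as the arm can. A call with a number of a shift or a turn outside -1 to 1 is refused whole. A call with a gripper value outside its range is refused whole. "jaw" is the closure, from -1 (fully open) to 1 (shut), so that 0 is half open, set as the call begins (left out, the last holds). The fingers move at their own pace and stop on an object; "newtons" is the grip in N (left out, the last holds). Time passes only in rows, so rows that repeat a pose let the fingers close, or fill a call up. It gives the time, the measured TCP pose, the force, the opening and the grip force at its end, in the units of the state.
- get_state(): the state, without advancing time (a new reading comes with each control period).
- grab_frame(name): name is "scene" or "side" or "wrist"; returns the picture (384x512x3 uint8, blue, green, red); there is no depth.
- camera_model(name): a dict with "fx", "fy", "cx", "cy" (pixels), "k1" (the pictures are not rectified: a ray, as slopes to the right and down, at radius r is drawn at 1 + k1 r^2 times it, then the intrinsics apply), "xyz" and "rotation" of the camera in the world. Camera axes: x right, y down, z forward; pixel columns grow to the right and rows downward; lengths in m; the calibration is good to about 2 mm. A picture is of the moment at which its call begins: read the wrist's pose just before it. camera_model takes no time and is no camera call; for the wrist camera it gives the pose at the moment of the call.
- job_done(): hands the job in; it is judged then, once.
The state is a dict: "t": time; "q": joint angles; "qd": joint speeds; "joint_efforts": joint torques, N m; "eef_pos": TCP position; "ee_rot": TCP orientation; "force": force on the tool from outside, world axes, zero at the start; "moment": the same for the moment, N m; "width": finger opening in m; "gripper_force": force on a finger pad.
Only numpy, scipy, OpenCV 4.12 (cv2) and the standard library are available. Lean on these libraries where they do the work, as an engineer would, in place of code of your own. Each camera call takes 0.05 s, during which the arm holds its last target. There are 200 camera calls.

### The job

The key safe has slipped down between the taped boxes where a hand does not fit: take the pull hook by its handle, drop its tip into the safe's shackle and drag the safe along the table until all of it is clear of the boxes, without the gripper touching the safe while any of it is still between them. Then unhook the tool and lay it down on the table clear of the shackle, slide the safe's lock cover fully aside and press the button under it so that the hatch springs open. Leave the two keys and the glass votive holder on its coaster where they are.

Things in the scene. Friction and masses are not known exactly. Their poses are not given: they have to be found in the camera images.
- hook_grip (a point): Pull hook, centre of its handle (half-way up). The handle is a plain beech bar 110 mm long, 28 mm wide and 28 mm high with upright flat sides; it lies flat on the table. x axis: along the handle towards the hook; z up. From the handle's front end a 6 mm steel rod runs on along x, rises so that its axis is 13 mm above the handle's centre, and is bent straight down at its far end. Whole tool 273 mm long, 0.1 kg; its balance point is near the front end of the handle.
- hook_tip (a point): Lower end of the pull hook's down-bent tip, 215 mm ahead (x) of the handle's centre and 11 mm below it. The bent-down part is 6 mm thick and reaches 24 mm below the underside of the rod; as the tool lies on the table the tip rests on the table too. This point lies on the tip's axis 3 mm above its very end.
- safe_eye (a point): Centre of the opening of the key safe's shackle: a U of 8 mm steel bar at the safe's -x end, lying level, bar axis 16 mm above the table. The opening is 36 mm wide (y) and reaches from 22 mm to the safe's side (+x, the plastic housing) to 18 mm the other way (-x, the inside of the round end of the U). Axes as safe.
- safe: Black plastic portable key safe lying on its back on the table, 0.38 kg (varies), free to slide. Origin: centre of the underside of the plastic body, which is 108 mm long (x), 68 mm wide (y) and 42 mm high. z up out of its face; x from the shackle end to the heel. On the face, on the shackle half, sit the sliding lock cover and the button below it; on the heel half is the hatch.
- safe_heel (a point): Middle of the key safe's heel face, the end away from the shackle, 54 mm from the safe's centre along x. It is the last part to come out of the gap.
- gap_mouth (a point): Middle of the mouth of the gap, at table height, on the plane of the front faces of the two boxes beside it. Its +x axis points level into the gap, y across it. The gap is 84 mm wide, 250 mm deep and closed by a third box; the boxes beside it are 170 mm (at +y, 190 mm wide) and 150 mm high (at -y, 165 mm wide) and do not move. The safe starts in it, shackle towards the mouth.
- cover_ridge (a point): Centre of the thumb ridge on the sliding lock cover: a bar 26 mm long (safe's x), 8 mm thick (y) and 10 mm high standing on the cover plate; its top is 65 mm above the table, the plate's top 55 mm. The cover is 45 mm (x) by 26 mm (y), the ridge in its middle; closed, it lies over the button.
- cover (a joint): Travel of the lock cover along the safe's +y, in m: 0 covers the button, 0.032 is fully aside. It moves with about 0.6 N and stays where it is left.
- button_top (a point): Centre of the top of the round grey press button, 17 mm across, at the safe's x = -31, y = -17 mm, its top 50 mm above the table (8 mm over the safe's face, 2 mm below the closed cover plate). It goes down 5 mm (4 N when fully down) and springs back; at about 3 mm it frees the hatch.
- hatch (a joint): Angle of the spring hatch in rad: 0 shut. It is hinged along the safe's heel edge; when the button frees it, it swings up by itself to about 1.7 and stays open.
- key_a (a point): Middle of a loose silver house key, 60 mm long, 3 mm thick, flat on the table near the robot. Leave it.
- key_b (a point): Middle of the second loose silver key, the same.
- coaster_center (a point): Centre of the round beech coaster, 96 mm across, 9 mm high, on the far side of the table. Leave it.
- votive: Glass votive candle holder, 70 mm across the rim, 68 mm high, standing on the coaster; origin at the centre of its underside, z up. Leave it.
Mind the look-alikes: they are no part of the job. Of the things that look like the safe, the smaller one is meant.

How it is judged:
By the outcome, as a careful person would: the job done as asked, in the order asked, and still so for the second after the job is handed in, with the robot touching nothing.
It also fails if it takes over 61 s, if anything falls off the work surface, if the arm or the gripper's body presses on something with over 40 N, if the wrist force passes 120 N, or if a joint passes its speed limit or range.

## Working session

There is one attempt and no reset: what is moved stays moved. The work goes in short steps, Python scripts to look and compute and a tool call to move; the robot and the scene stay as the last step left them, time stands still between calls to the robot, and variables do not carry over. Pictures are saved under pics/ and viewed, at most 10 in all, crops included, and the job is handed in when it is done.

Besides the shell and the picture viewer there is one more tool, called after ">>>" as name(argument=value, ...) on one line, values as JSON. apply_moves: Moves the arm, as the interface text tells. Shifts and turns lie within -1 to 1; 1 stands for 250 mm of shift or 30 degrees of turn. Its arguments: {"type":"object","properties":{"steps":{"type":"array"},"jaw":{"type":"number"},"newtons":{"type":"number"}},"required":["steps"]}

```bash
ls; mkdir -p pics; cat > h.py <<'E'
from station import *
import numpy as np, cv2
from scipy.spatial.transform import Rotation as Ro
def Rm(m):
    r=np.array(m["rotation"],float)
    return r if r.shape==(3,3) else Ro.from_euler('xyz',r).as_matrix()
def px2w(m,u,v,z):
    xd=(u-m["cx"])/m["fx"]; yd=(v-m["cy"])/m["fy"]
    x,y=xd,yd
    for _ in range(20):
        s=1+m["k1"]*(x*x+y*y); x,y=xd/s,yd/s
    d=Rm(m)@np.array([x,y,1]); o=np.array(m["xyz"])
    return o+d*(z-o[2])/d[2]
def w2px(m,p):
    c=Rm(m).T@(np.array(p)-np.array(m["xyz"])); x,y=c[:2]/c[2]
    s=1+m["k1"]*(x*x+y*y)
    return np.array([m["fx"]*x*s+m["cx"],m["fy"]*y*s+m["cy"]])
E
python3 - <<'E'
from h import *
s=get_state(); print(s)
ims=[]
for n in("scene","side"):
    print(n,camera_model(n)); im=grab_frame(n); cv2.imwrite(f"pics/{n}0.png",im)
m=camera_model("wrist");print(m);import json
cv2.imwrite("pics/wrist0.png",grab_frame("wrist"))
for n in("scene","side"):
    im=cv2.imread(f"pics/{n}0.png");cv2.imwrite(f"pics/{n}0b.png",cv2.resize(im,(800,600),interpolation=cv2.INTER_CUBIC))
E
```

```text
pics
{'t': 0.0, 'q': array([ 1.59613283e+00,  3.59368680e-01,  1.10112508e-02, -3.73664044e-04,
       -1.22413777e+00, -2.88090485e-01]), 'qd': array([ 0.00117753, -0.00071437, -0.00068596, -0.0006971 , -0.00016164,
       -0.00078791]), 'joint_efforts': array([-1.32245674e-03, -5.82712162e+01,  2.93047374e+01,  6.99739158e+00,
        7.02534409e-03, -1.61906514e-04]), 'eef_pos': array([0.17521399, 0.65125642, 0.19550958]), 'ee_rot': array([ 3.13986399e+00, -1.45946169e-04, -2.62881113e-01]), 'force': array([-1.44716031,  0.47791263,  0.87407475]), 'moment': array([-0.06180312,  0.03617905,  0.01844893]), 'gripper_force': 0.0, 'width': 0.08743216692078376}
scene {'fx': 468.850041426236, 'fy': 468.850041426236, 'cx': 266.1603129230263, 'cy': 191.1691927535706, 'k1': -0.062450912281728777, 'xyz': array([ 0.44748921, -0.73885057,  0.95071236]), 'rotation': array([-2.46436104, -0.01370095,  0.00404502])}
side {'fx': 479.73193186554573, 'fy': 479.73193186554573, 'cx': 259.21407385663724, 'cy': 197.7197921509045, 'k1': -0.1276162474186253, 'xyz': array([ 0.37971114, -0.90036802,  1.10956054]), 'rotation': array([-2.42941346, -0.01452264, -0.06231722])}
{'fx': 306.79865100746537, 'fy': 306.79865100746537, 'cx': 257.59382497969256, 'cy': 186.41813421840058, 'k1': 0.02859429484207611, 'xyz': array([0.24894486, 0.63045528, 0.38361802]), 'rotation': array([ 2.85275224e+00, -8.53453206e-04, -1.83356566e+00])}
```

View pics/scene0b.png

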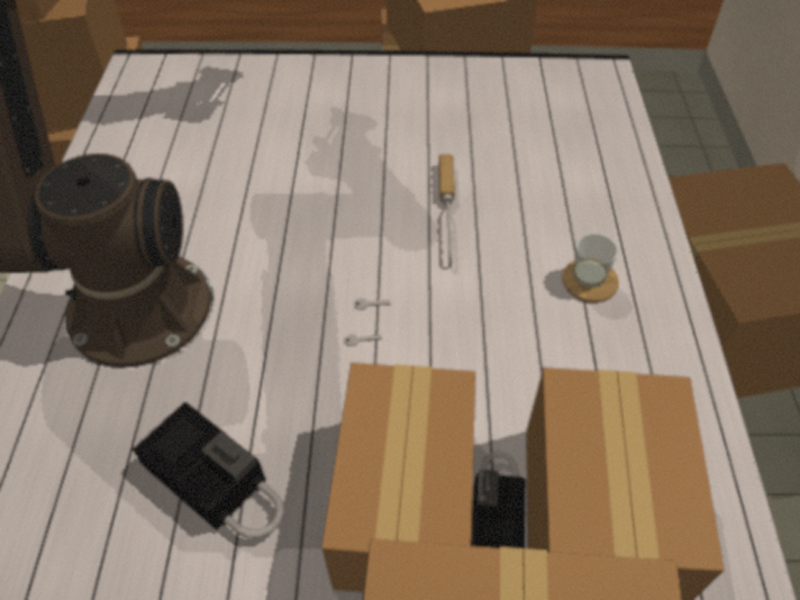

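```bash
python3 -c "
import station;print([ (k,getattr(station,k)) for k in dir(station) if k[0]!='_'])"
```

```text
[('Unreachable', <class 'station.Unreachable'>), ('camera_model', <function make.<locals>.<lambda> at 0x7fc093b90680>), ('get_state', <function make.<locals>.<lambda> at 0x7fc093b905e0>), ('grab_frame', <function make.<locals>.drawn_camera at 0x7fc093b900e0>), ('hold_point_z', 0.0188), ('job_done', <function connect.<locals>.done at 0x7fc093b077e0>)]
```

The safe look-alikes are the large one at (205,470), lying free at left, and the small one at (500,505), in the gap. The small one is meant. The hook handle is at (446,178) with its tip at about (446,265). I'll confirm in enlarged crops.

```bash
python3 - <<'E'
from h import *
a=cv2.imread("pics/scene0.png"); b=cv2.imread("pics/side0.png")
mb=camera_model("side"); ma=camera_model("scene")
def c(im,x,y,w,h,f): return cv2.resize(im[y:y+h,x:x+w],None,fx=f,fy=f,interpolation=cv2.INTER_CUBIC)
g=px2w(ma,500/1.5625,490/1.5625,.03);hk=px2w(ma,446/1.5625,215/1.5625,.02)
print(g,hk,w2px(mb,g),w2px(mb,hk))
gb=w2px(mb,g).astype(int);hb=w2px(mb,hk).astype(int)
# top: gap crops 80x60 x5 ; bottom: hook
x1,y1=int(gb[0]-40),int(gb[1]-40);x2,y2=int(hb[0]-40),int(hb[1]-40)
print("origins",(280,270),(x1,y1),(246,95),(x2,y2))
top=np.hstack([c(a,280,270,80,75,4),c(b,x1,y1,80,75,4)])
bot=np.hstack([c(a,246,95,80,75,4),c(b,x2,y2,80,75,4)])
cv2.imwrite("pics/crop1.png",np.vstack([top,bot]))
E
```

```text
[ 0.5712491  -0.32585077  0.03      ] [0.51061659 0.20363673 0.02      ] [314.56058522 302.24422868] [273.45196153 158.25568098]
origins (280, 270) (274, 262) (246, 95) (233, 118)
```

View pics/crop1.png

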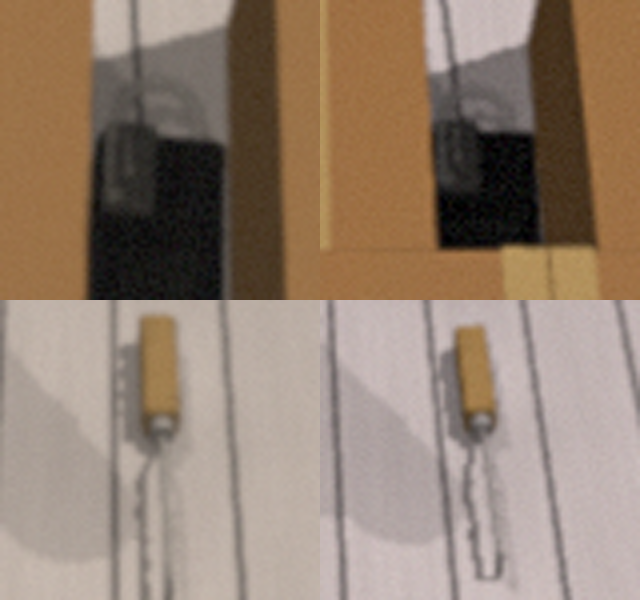

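```bash
python3 - <<'E'
from h import *
ma=camera_model("scene"); mb=camera_model("side")
A=lambda u,v,o,z,m=ma:print(np.round(px2w(m,o[0]+u/4,o[1]+v/4,z),4))
print("handle corners");[A(u,v,(246,95),.028) for u,v in((141,316),(174,316),(143,415),(178,413))]
print("side handle corners");[A(u-320,v-300+0,(233,118),.028,mb) for u,v in((455,327),(485,327),(461,422),(495,420))]
print("tip side");A(488-320,578-300,(233,118),.003,mb)
o=(280,270)
print("scene tip");print(px2w(ma,446/1.5625,266/1.5625,.003))
print("eye");A(165,110,o,.016);A(482-320,112,(274,262),.016,mb)
print("shackle apex outer");A(163,78,o,.016)
print("safe front top edge");A(100,135,o,.042);A(222,143,o,.042)
print("ridge/cover tl tr bl br");[A(u,v,o,.055) for u,v in((108,125),(155,125),(103,210),(152,215))]
B=lambda u,v,z:print(np.round(px2w(ma,u/1.5625,v/1.5625,z),4))
print("boxL front");B(352,365,.15);B(475,372,.15)
print("boxR front");B(543,369,.17);B(690,378,.17)
print("keys");B(372,303,0);B(363,340,0);print("coaster");B(591,281,.009)
E
```

```text
handle corners
[0.4962 0.0612 0.028 ]
[0.5177 0.0615 0.028 ]
[ 0.4961 -0.0205  0.028 ]
[ 0.518  -0.0186  0.028 ]
side handle corners
[0.5001 0.3606 0.028 ]
[0.5259 0.3594 0.028 ]
[0.4964 0.2417 0.028 ]
[0.5244 0.2428 0.028 ]
tip side
[0.5069 0.0916 0.003 ]
scene tip
[0.50902639 0.09642775 0.003     ]
eye
[ 0.5783 -0.2821  0.016 ]
[ 0.5783 -0.2828  0.016 ]
shackle apex outer
[ 0.5785 -0.2629  0.016 ]
safe front top edge
[ 0.5396 -0.3094  0.042 ]
[ 0.6033 -0.3135  0.042 ]
ridge/cover tl tr bl br
[ 0.5427 -0.3099  0.055 ]
[ 0.5671 -0.3097  0.055 ]
[ 0.5379 -0.3564  0.055 ]
[ 0.5624 -0.3589  0.055 ]
boxL front
[ 0.3728 -0.2073  0.15  ]
[ 0.5333 -0.2161  0.15  ]
boxR front
[ 0.6184 -0.2237  0.17  ]
[ 0.8063 -0.2357  0.17  ]
keys
[0.3848 0.0155 0.    ]
[ 0.3736 -0.0599  0.    ]
coaster
[0.7542 0.0615 0.009 ]
```

The handle centre is about (.511,.301), the eye about (.574,-.288) and the mouth about (.576,-.220). The safe is aligned with the gap, turned about -3.7°. Now moving towards the handle.

>>> apply_moves(steps=[{"translation":[0.12,-0.12,0],"rotation":[0,0,-0.2]},{"translation":[0.24,-0.24,0],"rotation":[0,0,-0.4]},{"translation":[0.35,-0.36,0],"rotation":[0,0,-0.6]},{"translation":[0.45,-0.48,0],"rotation":[0,0,-0.8]},{"translation":[0.56,-0.6,0],"rotation":[0,0,-1]},{"translation":[0.67,-0.7,0],"rotation":[0,0,-1]},{"translation":[0.67,-0.7,0],"rotation":[0,0,-1]},{"translation":[0.67,-0.7,0],"rotation":[0,0,-1]},{"translation":[0.67,-0.7,0],"rotation":[0,0,-1]},{"translation":[0.67,-0.7,0],"rotation":[0,0,-1]}], jaw=-1)

```text
t: 0.98
eef_pos: [0.3424, 0.4773, 0.1963]
ee_rot: [3.141, 0.0, -0.786]
force: [0.5, 0.6, -0.2]
width: 0.0879
gripper_force: 0.0
```

>>> apply_moves(steps=[{"translation":[0.12,-0.12,0],"rotation":[0,0,-0.2]},{"translation":[0.24,-0.24,0],"rotation":[0,0,-0.4]},{"translation":[0.35,-0.36,0],"rotation":[0,0,-0.6]},{"translation":[0.45,-0.48,0],"rotation":[0,0,-0.8]},{"translation":[0.56,-0.6,0],"rotation":[0,0,-1]},{"translation":[0.67,-0.7,0],"rotation":[0,0,-1]},{"translation":[0.67,-0.7,0],"rotation":[0,0,-1]},{"translation":[0.67,-0.7,0],"rotation":[0,0,-1]},{"translation":[0.67,-0.7,0],"rotation":[0,0,-1]},{"translation":[0.67,-0.7,0],"rotation":[0,0,-1]}])

```text
t: 1.82
eef_pos: [0.5096, 0.303, 0.1963]
ee_rot: [3.141, -0.0, -1.308]
force: [-0.2, 0.6, -0.2]
width: 0.0877
gripper_force: 0.0
```

>>> apply_moves(steps=[{"translation":[0,0,-0.05],"rotation":[0,0,-0.2]},{"translation":[0,0,-0.1],"rotation":[0,0,-0.4]},{"translation":[0,0,-0.1],"rotation":[0,0,-0.53]},{"translation":[0,0,-0.1],"rotation":[0,0,-0.53]},{"translation":[0,0,-0.1],"rotation":[0,0,-0.53]},{"translation":[0,0,-0.1],"rotation":[0,0,-0.53]},{"translation":[0,0,-0.1],"rotation":[0,0,-0.53]},{"translation":[0,0,-0.1],"rotation":[0,0,-0.53]},{"translation":[0,0,-0.1],"rotation":[0,0,-0.53]},{"translation":[0,0,-0.1],"rotation":[0,0,-0.53]}])

```text
t: 2.65
eef_pos: [0.5104, 0.3018, 0.1716]
ee_rot: [-3.141, 0.0, -1.587]
force: [0.2, 0.4, -0.3]
width: 0.0876
gripper_force: 0.0
```

```bash
python3 - <<'E'
from h import *
s=get_state(); print(s['t'],s['eef_pos'],s['ee_rot'],s['q'],s['force'])
m=camera_model("wrist"); im=grab_frame("wrist")
import pickle;pickle.dump(m,open("w1.pkl","wb"))
cv2.imwrite("pics/w1.png",cv2.resize(im,(800,600),interpolation=cv2.INTER_CUBIC))
E
```

```text
2.65 [0.51043369 0.30182525 0.1716338 ] [-3.14138897e+00  2.13301238e-04 -1.58709237e+00] [ 8.63388240e-01  2.42120469e-01 -2.11311803e-01  2.33477568e-05
 -1.11706987e+00 -8.79694537e-01] [ 0.17545419  0.43879127 -0.28007777]
```

View pics/w1.png

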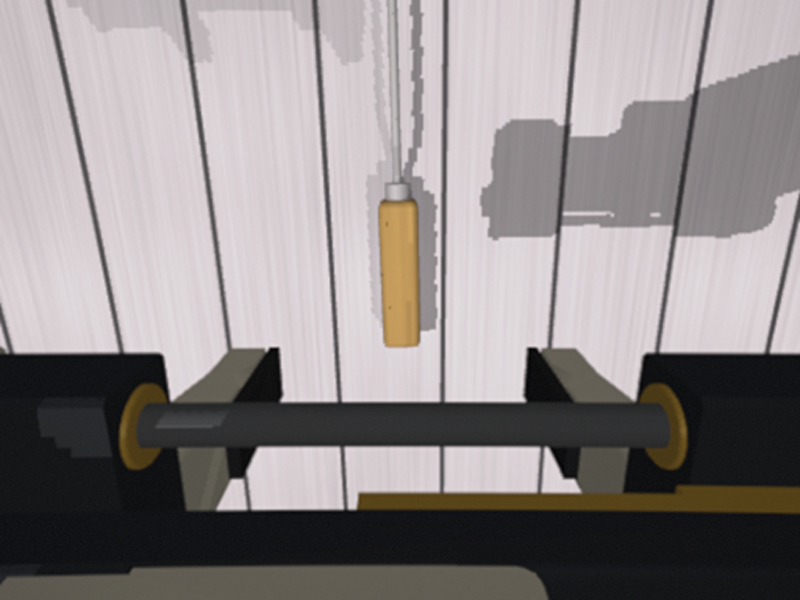

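The handle is at (380–419, 203–347), centred in the jaws, with the rod running up at x≈396.

```bash
python3 - <<'E'
from h import *
import pickle;m=pickle.load(open("w1.pkl","rb"))
for u,v,z in((380,203,.028),(417,203,.028),(385,347,.028),(419,347,.028),(395,60,.027),(396,180,.02)): print(px2w(m,u/1.5625,v/1.5625,z).round(4))
E
```

```text
[0.5243 0.2592 0.028 ]
[0.499  0.2596 0.028 ]
[0.5237 0.3656 0.028 ]
[0.4983 0.366  0.028 ]
[0.5122 0.1708 0.027 ]
[0.5132 0.2445 0.02  ]
```

>>> apply_moves(steps=[{"translation":[0.004,0.036,-0.1],"rotation":[0,0,0.03]},{"translation":[0.004,0.036,-0.2],"rotation":[0,0,0.03]},{"translation":[0.004,0.036,-0.3],"rotation":[0,0,0.03]},{"translation":[0.004,0.036,-0.4],"rotation":[0,0,0.03]},{"translation":[0.004,0.036,-0.5],"rotation":[0,0,0.03]},{"translation":[0.004,0.036,-0.58],"rotation":[0,0,0.03]},{"translation":[0.004,0.036,-0.63],"rotation":[0,0,0.03]},{"translation":[0.004,0.036,-0.665],"rotation":[0,0,0.03]},{"translation":[0.004,0.036,-0.665],"rotation":[0,0,0.03]},{"translation":[0.004,0.036,-0.665],"rotation":[0,0,0.03]}])

```text
t: 3.53
eef_pos: [0.5116, 0.3108, 0.0053]
ee_rot: [3.142, -0.0, -1.572]
force: [0.3, 0.1, 0.3]
width: 0.088
gripper_force: 0.0
```

>>> apply_moves(steps=[{"translation":[0,0,0],"rotation":[0,0,0]},{"translation":[0,0,0],"rotation":[0,0,0]},{"translation":[0,0,0],"rotation":[0,0,0]},{"translation":[0,0,0],"rotation":[0,0,0]},{"translation":[0,0,0],"rotation":[0,0,0]},{"translation":[0,0,0],"rotation":[0,0,0]},{"translation":[0,0,0],"rotation":[0,0,0]},{"translation":[0,0,0],"rotation":[0,0,0]},{"translation":[0,0,0],"rotation":[0,0,0]},{"translation":[0,0,0],"rotation":[0,0,0]}], jaw=1, newtons=50)

```text
t: 4.37
eef_pos: [0.5113, 0.3108, 0.0052]
ee_rot: [3.142, -0.0, -1.572]
force: [-0.4, -0.2, 0.1]
width: 0.0264
gripper_force: 0.0
```

>>> apply_moves(steps=[{"translation":[0,0,0],"rotation":[0,0,0]},{"translation":[0,0,0],"rotation":[0,0,0]},{"translation":[0,0,0],"rotation":[0,0,0]},{"translation":[0,0,0.03],"rotation":[0,0,0]},{"translation":[0,0,0.06],"rotation":[0,0,0]},{"translation":[0,0,0.1],"rotation":[0,0,0]},{"translation":[0,0,0.15],"rotation":[0,0,0]},{"translation":[0,0,0.2],"rotation":[0,0,0]},{"translation":[0,0,0.2],"rotation":[0,0,0]},{"translation":[0,0,0.2],"rotation":[0,0,0]}])

```text
t: 5.2
eef_pos: [0.5119, 0.3115, 0.0568]
ee_rot: [-3.14, 0.002, -1.572]
force: [-0.8, 0.0, -0.1]
width: 0.0007
gripper_force: 0.0
```

The fingers shut on nothing, so I'll look.

```bash
python3 - <<'E'
from h import *
import pickle
s=get_state(); print(s['t'],s['eef_pos'],s['width'])
m=camera_model("wrist"); im=grab_frame("wrist"); pickle.dump(m,open("w2.pkl","wb"))
b=grab_frame("side")
mb=camera_model("side"); p=w2px(mb,[.51,.25,.02]).astype(int);print(p)
x,y=p-[50,60]
cr=cv2.resize(b[y:y+120,x:x+100],(300,360),interpolation=cv2.INTER_CUBIC)
w=cv2.resize(im,(480,360))
cv2.imwrite("pics/w2.png",np.hstack([w,cr]))
print(x,y)
E
```

```text
5.2 [0.51194401 0.31150387 0.05677392] 0.0007490333122882068
[272 148]
222 88
```

View pics/w2.png

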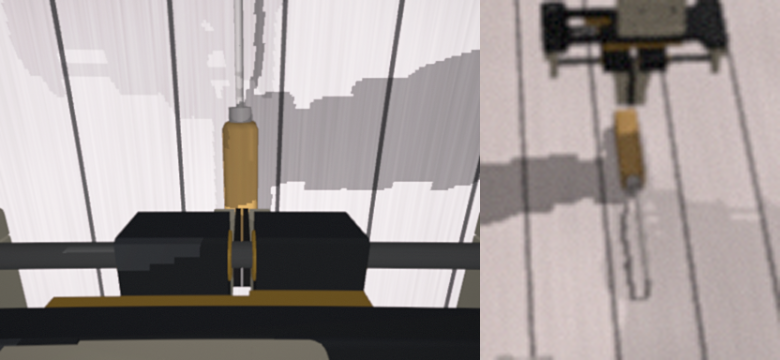

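```bash
python3 - <<'E'
from h import *
import pickle
m=pickle.load(open("w2.pkl","rb")); mb=camera_model("side")
f=512/480
for u,v in((224,122),(257,122)): print(px2w(m,u*f,v*f,.028).round(4))
print(px2w(m,240*f,105*f,.014).round(4))
for u,v in((614,110),(636,110),(621,183),(644,181)): print('side',px2w(mb,222+(u-480)/3,88+v/3,.028).round(4))
print('tip',px2w(mb,222+(637-480)/3,88+298/3,.003).round(4))
for p in([.512,.3115,.057],[.512,.3115,.12],[.512,.32,.028],[.512,.36,.028]):
  q=w2px(mb,p); print(p,480+(q[0]-222)*3,(q[1]-88)*3, w2px(m,p)/f)
E
```

```text
[0.5243 0.2569 0.028 ]
[0.4997 0.2569 0.028 ]
[0.5124 0.2454 0.014 ]
side [0.4999 0.361  0.028 ]
side [0.5251 0.3599 0.028 ]
side [0.4986 0.2392 0.028 ]
side [0.524  0.2412 0.028 ]
tip [0.5049 0.0924 0.003 ]
[0.512, 0.3115, 0.057] 628.8205063857461 118.8334407829641 [240.41207315 205.12191815]
[0.512, 0.3115, 0.12] 630.7662433813782 74.44732174884378 [239.80507903 254.84612788]
[0.512, 0.32, 0.028] 627.3616420988639 133.41709699202437 [240.60193431 200.95111794]
[0.512, 0.36, 0.028] 624.6051814814007 110.2753928909217 [240.68211994 245.01314135]
```

```bash
python3 - <<'E'
from h import *
import pickle
m1=pickle.load(open("w1.pkl","rb"));m2=pickle.load(open("w2.pkl","rb"))
# line pixels (raw) : w1 lines 2..6 at given rows ; w2 lines
L1=[((182,0),(229,350)),((316,0),(341,400)),((445,0),(443,400)),((578,0),(549,350)),((712,0),(678,200))]
L2=[((50,0),(102,300)),((165,0),(184,210)),((287,0),(278,210)),((403,0),(375,210))]
def xs(m,L,f,z,y):
    out=[]
    for a,b in L:
        p=px2w(m,a[0]*f,a[1]*f,z);q=px2w(m,b[0]*f,b[1]*f,z)
        out.append(p[0]+(q[0]-p[0])*(y-p[1])/(q[1]-p[1]))
    return np.array(out)
for z in(.03,.02,.01,0,-.01,-.02,-.03,-.04,-.05):
    a=xs(m1,L1,.64,z,.22);b=xs(m2,L2,512/480,z,.22)
    print(z,a.round(4),b.round(4),np.ptp(a)/4,np.ptp(b)/3)
print(m1['xyz'],m2['xyz'])
E
```

```text
0.03 [0.6392 0.5589 0.4811 0.4018 0.3232] [0.635  0.5601 0.4816 0.4058] 0.07899546714577202 0.07640295588828805
0.02 [0.6431 0.5604 0.4802 0.3985 0.3176] [0.6408 0.5624 0.4802 0.4009] 0.08139184551337904 0.07996602535696674
0.01 [0.6471 0.562  0.4794 0.3953 0.312 ] [0.6466 0.5647 0.4788 0.396 ] 0.08378822388098606 0.08352909482564551
0 [0.6511 0.5635 0.4786 0.392  0.3063] [0.6524 0.5669 0.4774 0.3911] 0.08618460224859306 0.0870921642943242
-0.01 [0.655  0.565  0.4777 0.3888 0.3007] [0.6581 0.5692 0.4761 0.3862] 0.0885809806162001 0.09065523376300294
-0.02 [0.659  0.5665 0.4769 0.3855 0.2951] [0.6639 0.5715 0.4747 0.3813] 0.09097735898380714 0.09421830323168164
-0.03 [0.663  0.5681 0.4761 0.3823 0.2895] [0.6697 0.5738 0.4733 0.3764] 0.09337373735141417 0.09778137270036036
-0.04 [0.6669 0.5696 0.4752 0.3791 0.2838] [0.6755 0.5761 0.472  0.3715] 0.09577011571902116 0.10134444216903905
-0.05 [0.6709 0.5711 0.4744 0.3758 0.2782] [0.6813 0.5783 0.4706 0.3665] 0.0981664940866282 0.10490751163771778
[0.50855967 0.22374902 0.35960333] [0.5109631  0.23302668 0.24460303]
```

```bash
python3 - <<'E'
from h import *
import pickle
m1=pickle.load(open("w1.pkl","rb"));m2=pickle.load(open("w2.pkl","rb"))
for d in (0,.01,.02,.03,.04): 
  for dy in(-.0095,.0095):
    print(d,dy,[ (w2px(m1,[.5104+sx*.0438,.3018+dy,.1716+d])*1.5625).round(0) for sx in(1,-1)], (w2px(m2,[.512,.3115+dy,.0568+d])*.9375).round(0))
im=grab_frame("scene");ms=camera_model("scene");p=w2px(ms,[.51,.31,.04]).astype(int);x,y=p-[50,50];print(x,y)
print([( (w2px(ms,[.512,.3115,.0568+d])-[x,y])*6).round() for d in(0,.01,.02,.03)], [((w2px(ms,[.512,yy,.028])-[x,y])*6).round() for yy in(.366,.311,.257)])
cv2.imwrite("pics/s3.png",cv2.resize(im[y:y+90,x:x+100],(600,540),interpolation=cv2.INTER_CUBIC))
E
```

```text
0 -0.0095 [array([295., 322.]), array([506., 319.])] [240. 192.]
0 0.0095 [array([299., 364.]), array([504., 361.])] [240. 217.]
0.01 -0.0095 [array([290., 331.]), array([511., 327.])] [240. 198.]
0.01 0.0095 [array([294., 374.]), array([509., 371.])] [240. 224.]
0.02 -0.0095 [array([284., 340.]), array([517., 337.])] [240. 203.]
0.02 0.0095 [array([288., 386.]), array([514., 383.])] [240. 231.]
0.03 -0.0095 [array([277., 351.]), array([523., 347.])] [240. 210.]
0.03 0.0095 [array([282., 399.]), array([521., 395.])] [240. 238.]
0.04 -0.0095 [array([270., 363.]), array([531., 359.])] [240. 217.]
0.04 0.0095 [array([275., 414.]), array([527., 410.])] [240. 247.]
234 57
[array([310., 272.]), array([311., 255.]), array([312., 239.]), array([313., 223.])] [array([305., 244.]), array([307., 317.]), array([310., 393.])]
```

View pics/s3.png

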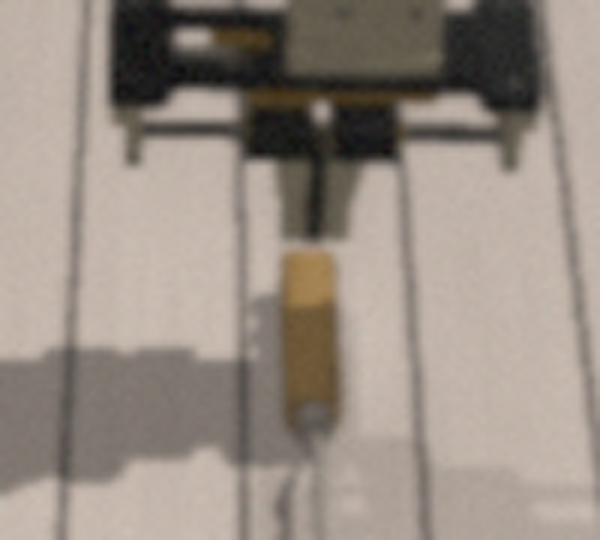

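In all three views the fingertips end about 27 mm above the reported TCP: in `w1` at (280,348), in `w2` at (240,208) and in the scene crop at (315,238). So the fingers closed above the handle, which hasn't moved. I'll allow for this offset in z: open, then go about 25 mm lower, watching the force.

>>> apply_moves(steps=[{"translation":[0,0,0],"rotation":[0,0,0]},{"translation":[0,0,0],"rotation":[0,0,0]},{"translation":[0,0,0],"rotation":[0,0,0]},{"translation":[0,0,0],"rotation":[0,0,0]},{"translation":[0,0,0],"rotation":[0,0,0]},{"translation":[0,0,0],"rotation":[0,0,0]},{"translation":[0,0,-0.05],"rotation":[0,0,0]},{"translation":[0,0,-0.1],"rotation":[0,0,0]},{"translation":[0,0,-0.15],"rotation":[0,0,0]},{"translation":[0,0,-0.18],"rotation":[0,0,0]}], jaw=-1)

```text
t: 6.18
eef_pos: [0.5109, 0.3104, 0.009]
ee_rot: [3.141, -0.001, -1.572]
force: [0.1, 0.2, 0.3]
width: 0.0612
gripper_force: 0.0
```

>>> apply_moves(steps=[{"translation":[0,0,-0.03],"rotation":[0,0,0]},{"translation":[0,0,-0.05],"rotation":[0,0,0]},{"translation":[0,0,-0.07],"rotation":[0,0,0]},{"translation":[0,0,-0.085],"rotation":[0,0,0]},{"translation":[0,0,-0.095],"rotation":[0,0,0]},{"translation":[0,0,-0.1],"rotation":[0,0,0]},{"translation":[0,0,-0.105],"rotation":[0,0,0]},{"translation":[0,0,-0.11],"rotation":[0,0,0]},{"translation":[0,0,-0.115],"rotation":[0,0,0]},{"translation":[0,0,-0.115],"rotation":[0,0,0]}])

```text
t: 7.02
eef_pos: [0.5113, 0.3108, -0.0186]
ee_rot: [3.142, 0.0, -1.572]
force: [-0.2, -0.5, 0.5]
width: 0.0872
gripper_force: 0.0
```

>>> apply_moves(steps=[{"translation":[0,0,0],"rotation":[0,0,0]},{"translation":[0,0,0],"rotation":[0,0,0]},{"translation":[0,0,0],"rotation":[0,0,0]},{"translation":[0,0,0],"rotation":[0,0,0]},{"translation":[0,0,0],"rotation":[0,0,0]},{"translation":[0,0,0],"rotation":[0,0,0]},{"translation":[0,0,0],"rotation":[0,0,0]},{"translation":[0,0,0],"rotation":[0,0,0]},{"translation":[0,0,0],"rotation":[0,0,0]},{"translation":[0,0,0],"rotation":[0,0,0]}], jaw=1, newtons=50)

```text
t: 7.85
eef_pos: [0.5114, 0.3108, -0.0185]
ee_rot: [-3.141, 0.0, -1.572]
force: [-0.4, 0.8, -0.7]
width: 0.0274
gripper_force: 49.8
```

>>> apply_moves(steps=[{"translation":[0,0,0],"rotation":[0,0,0]},{"translation":[0,0,0],"rotation":[0,0,0]},{"translation":[0,0,0.02],"rotation":[0,0,0]},{"translation":[0,0,0.05],"rotation":[0,0,0]},{"translation":[0,0,0.1],"rotation":[0,0,0]},{"translation":[0,0,0.15],"rotation":[0,0,0]},{"translation":[0,0,0.2],"rotation":[0,0,0]},{"translation":[0,0,0.24],"rotation":[0,0,0]},{"translation":[0,0,0.24],"rotation":[0,0,0]},{"translation":[0,0,0.24],"rotation":[0,0,0]}])

```text
t: 8.68
eef_pos: [0.5116, 0.3111, 0.0422]
ee_rot: [-3.141, 0.001, -1.572]
force: [-0.7, 0.1, -0.9]
width: 0.0277
gripper_force: 49.8
```

>>> apply_moves(steps=[{"translation":[0.05,-0.12,0],"rotation":[0,0,-0.02]},{"translation":[0.1,-0.24,0],"rotation":[0,0,-0.04]},{"translation":[0.15,-0.36,0],"rotation":[0,0,-0.06]},{"translation":[0.2,-0.48,0],"rotation":[0,0,-0.08]},{"translation":[0.25,-0.6,0],"rotation":[0,0,-0.1]},{"translation":[0.31,-0.7,0],"rotation":[0,0,-0.12]},{"translation":[0.31,-0.77,0],"rotation":[0,0,-0.12]},{"translation":[0.31,-0.77,0],"rotation":[0,0,-0.12]},{"translation":[0.31,-0.77,0],"rotation":[0,0,-0.12]},{"translation":[0.31,-0.77,0],"rotation":[0,0,-0.12]}])

```text
t: 9.52
eef_pos: [0.5885, 0.1183, 0.0409]
ee_rot: [3.141, -0.0, -1.635]
force: [-0.9, -0.9, -1.6]
width: 0.0274
gripper_force: 49.8
```

>>> apply_moves(steps=[{"translation":[0,-0.1,0],"rotation":[0,0,0]},{"translation":[0,-0.2,0],"rotation":[0,0,0]},{"translation":[0,-0.3,0],"rotation":[0,0,0]},{"translation":[0,-0.4,0],"rotation":[0,0,0]},{"translation":[0,-0.5,0],"rotation":[0,0,0]},{"translation":[0,-0.6,0],"rotation":[0,0,0]},{"translation":[0,-0.7,0],"rotation":[0,0,0]},{"translation":[0,-0.766,0],"rotation":[0,0,0]},{"translation":[0,-0.766,0],"rotation":[0,0,0]},{"translation":[0,-0.766,0],"rotation":[0,0,0]}])

```text
t: 10.35
eef_pos: [0.5888, -0.0729, 0.0412]
ee_rot: [3.141, 0.0, -1.635]
force: [-0.2, 0.4, 0.1]
width: 0.0278
gripper_force: 49.8
```

```bash
python3 - <<'E'
from h import *
import pickle
s=get_state(); print(s['t'],s['eef_pos'],s['ee_rot'],s['width'])
m=camera_model("wrist"); im=grab_frame("wrist"); pickle.dump(m,open("w4.pkl","wb"))
a=grab_frame("scene")
cr=cv2.resize(a[255:345,270:370],(400,360),interpolation=cv2.INTER_CUBIC)
w=cv2.resize(im[0:260,120:400],None,fx=360/260,fy=360/260,interpolation=cv2.INTER_CUBIC)
print(w.shape)
cv2.imwrite("pics/w4.png",np.hstack([w,cr]))
E
```

```text
10.35 [ 0.58880586 -0.07292447  0.04121647] [ 3.14131693e+00  3.04916466e-05 -1.63497751e+00] 0.02777679481229021
(360, 388, 3)
```

View pics/w4.png

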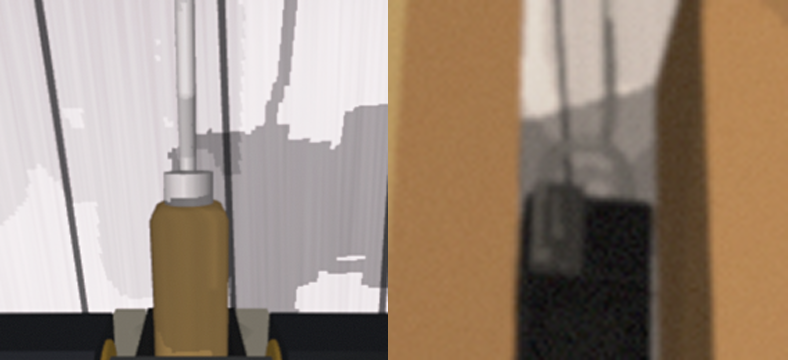

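```bash
python3 - <<'E'
from h import *
ms=camera_model("scene")
def cp(p): q=w2px(ms,p); return (388+(q[0]-270)*4).round(0),((q[1]-255)*4).round(0)
h=np.array([.5888,-.0729]); d=np.array([-.064,-.998])
t=h+.215*d
print("tip",t,cp([*t,.063]),"bend top",cp([*t,.090]),"rod mid",cp([*(h+.12*d),.087]))
for e in([.574,-.288],[.570,-.288],[.578,-.288],[.574,-.278]): print(e,cp([*e,.016]))
q=lambda u,v,z: px2w(ms,270+(u-388)/4,255+v/4,z).round(4)
print("rod at",q(610,100,.087),q(607,0,.087)," shackle L,R outer at v165",q(545,175,.016),q(632,175,.016),"apex",q(588,138,.016), "front edge", q(525,198,.042),q(650,205,.042))
E
```

```text
tip [ 0.57504 -0.28747] (np.float64(597.0), np.float64(139.0)) bend top (np.float64(603.0), np.float64(115.0)) rod mid (np.float64(601.0), np.float64(-40.0))
[0.574, -0.288] (np.float64(586.0), np.float64(180.0))
[0.57, -0.288] (np.float64(578.0), np.float64(180.0))
[0.578, -0.288] (np.float64(593.0), np.float64(180.0))
[0.574, -0.278] (np.float64(585.0), np.float64(163.0))
rod at [ 0.5798 -0.2774  0.087 ] [ 0.5826 -0.2176  0.087 ]  shackle L,R outer at v165 [ 0.552  -0.2853  0.016 ] [ 0.5994 -0.2849  0.016 ] apex [ 0.5768 -0.2629  0.016 ] front edge [ 0.5379 -0.3111  0.042 ] [ 0.6032 -0.3146  0.042 ]
```

The rod enters the shackle's opening from above: rod at (609,100), shackle centred at (587,165). The tip looks about 4 mm to +x of centre, so I'll shift it and drop it in.

>>> apply_moves(steps=[{"translation":[-0.016,0,0],"rotation":[0,0,0]},{"translation":[-0.016,0,-0.03],"rotation":[0,0,0]},{"translation":[-0.016,0,-0.06],"rotation":[0,0,0]},{"translation":[-0.016,0,-0.09],"rotation":[0,0,0]},{"translation":[-0.016,0,-0.12],"rotation":[0,0,0]},{"translation":[-0.016,0,-0.15],"rotation":[0,0,0]},{"translation":[-0.016,0,-0.18],"rotation":[0,0,0]},{"translation":[-0.016,0,-0.21],"rotation":[0,0,0]},{"translation":[-0.016,0,-0.23],"rotation":[0,0,0]},{"translation":[-0.016,0,-0.23],"rotation":[0,0,0]}])

```text
t: 11.28
eef_pos: [0.5839, -0.0734, -0.0176]
ee_rot: [3.139, -0.0, -1.635]
force: [-0.2, 0.4, -0.6]
width: 0.0272
gripper_force: 49.8
```

>>> apply_moves(steps=[{"translation":[0.001,0.02,0],"rotation":[0,0,0]},{"translation":[0.003,0.04,0],"rotation":[0,0,0]},{"translation":[0.004,0.06,0],"rotation":[0,0,0]},{"translation":[0.005,0.08,0],"rotation":[0,0,0]},{"translation":[0.006,0.1,0],"rotation":[0,0,0]},{"translation":[0.008,0.12,0],"rotation":[0,0,0]},{"translation":[0.009,0.14,0],"rotation":[0,0,0]},{"translation":[0.01,0.16,0],"rotation":[0,0,0]},{"translation":[0.012,0.18,0],"rotation":[0,0,0]},{"translation":[0.013,0.2,0],"rotation":[0,0,0]}])

```text
t: 12.12
eef_pos: [0.5881, -0.0228, -0.016]
ee_rot: [3.141, -0.0, -1.635]
force: [-0.0, -2.8, -1.0]
width: 0.0276
gripper_force: 49.8
```

```bash
python3 - <<'E'
from h import *
s=get_state(); print(s['t'],s['eef_pos'],s['force'],s['width'])
a=grab_frame("scene")
cv2.imwrite("pics/s5.png",cv2.resize(a[215:345,260:390],None,fx=4,fy=4,interpolation=cv2.INTER_CUBIC))
E
```

```text
12.1167 [ 0.58811012 -0.02275491 -0.0160475 ] [-0.01160643 -2.84288044 -0.9715215 ] 0.027616035741973334
```

View pics/s5.png

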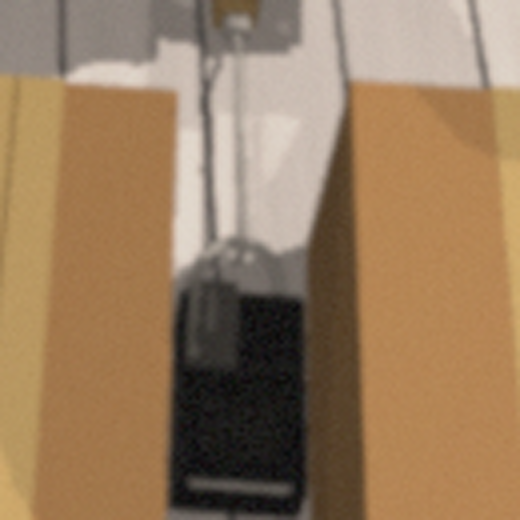

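The tip is caught in the round end of the shackle at (240,250), and the safe is following under a 2.8 N pull. Continuing the drag.

>>> apply_moves(steps=[{"translation":[0.003,0.045,0],"rotation":[0,0,0]},{"translation":[0.006,0.09,0],"rotation":[0,0,0]},{"translation":[0.009,0.135,0],"rotation":[0,0,0]},{"translation":[0.012,0.18,0],"rotation":[0,0,0]},{"translation":[0.015,0.225,0],"rotation":[0,0,0]},{"translation":[0.018,0.27,0],"rotation":[0,0,0]},{"translation":[0.02,0.315,0],"rotation":[0,0,0]},{"translation":[0.023,0.36,0],"rotation":[0,0,0]},{"translation":[0.026,0.4,0],"rotation":[0,0,0]},{"translation":[0.029,0.44,0],"rotation":[0,0,0]}])

```text
t: 13.0
eef_pos: [0.5953, 0.0879, -0.0161]
ee_rot: [3.141, -0.0, -1.634]
force: [0.2, -3.4, -0.5]
width: 0.0277
gripper_force: 49.8
```

>>> apply_moves(steps=[{"translation":[0.003,0.045,0],"rotation":[0,0,0]},{"translation":[0.006,0.09,0],"rotation":[0,0,0]},{"translation":[0.009,0.135,0],"rotation":[0,0,0]},{"translation":[0.012,0.18,0],"rotation":[0,0,0]},{"translation":[0.015,0.225,0],"rotation":[0,0,0]},{"translation":[0.018,0.27,0],"rotation":[0,0,0]},{"translation":[0.02,0.315,0],"rotation":[0,0,0]},{"translation":[0.023,0.36,0],"rotation":[0,0,0]},{"translation":[0.026,0.4,0],"rotation":[0,0,0]},{"translation":[0.029,0.44,0],"rotation":[0,0,0]}])

```text
t: 13.83
eef_pos: [0.6026, 0.1979, -0.0161]
ee_rot: [3.141, -0.0, -1.634]
force: [0.5, -3.5, -1.0]
width: 0.0279
gripper_force: 49.8
```

>>> apply_moves(steps=[{"translation":[0,-0.02,0],"rotation":[0,0,0]},{"translation":[0,-0.04,0],"rotation":[0,0,0]},{"translation":[0,-0.05,0],"rotation":[0,0,0.0]},{"translation":[0,-0.05,0.04],"rotation":[0,0,0]},{"translation":[0,-0.05,0.08],"rotation":[0,0,0]},{"translation":[0,-0.05,0.12],"rotation":[0,0,0]},{"translation":[0,-0.05,0.16],"rotation":[0,0,0]},{"translation":[0,-0.05,0.2],"rotation":[0,0,0]},{"translation":[0,-0.05,0.24],"rotation":[0,0,0]},{"translation":[0,-0.05,0.24],"rotation":[0,0,0]}])

```text
t: 14.67
eef_pos: [0.6041, 0.1851, 0.047]
ee_rot: [-3.138, 0.002, -1.634]
force: [0.1, 0.5, -1.2]
width: 0.0276
gripper_force: 49.8
```

```bash
python3 - <<'E'
from h import *
s=get_state(); print(s['t'],s['eef_pos'],s['force'],s['width'])
a=grab_frame("scene")
cv2.imwrite("pics/s6.png",cv2.resize(a[150:300,240:400],None,fx=4,fy=4,interpolation=cv2.INTER_CUBIC))
E
```

```text
14.6667 [0.60413195 0.18512066 0.04703682] [ 0.08345433  0.53759434 -1.22425386] 0.027644402187643028
```

View pics/s6.png

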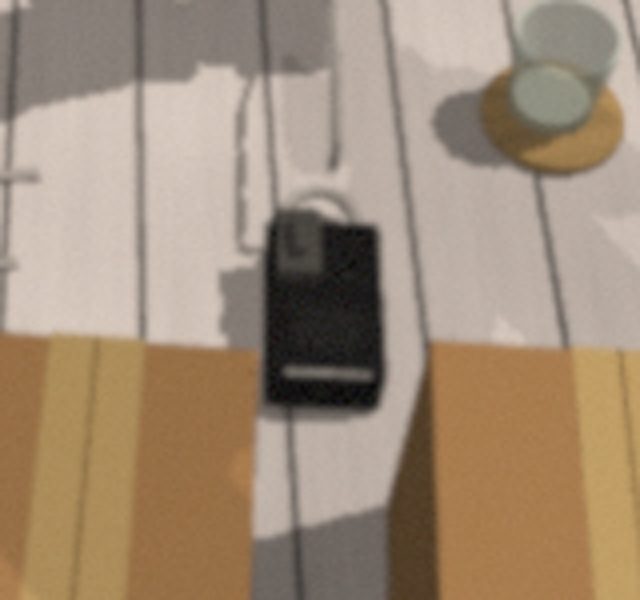

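```bash
python3 - <<'E'
from h import *
ms=camera_model("scene")
q=lambda u,v,z: px2w(ms,240+u/4,150+v/4,z).round(4)
print("front",q(270,225,.042),q(380,226,.042),"heel bottom",q(265,407,.0),q(378,412,.0))
print("heel top",q(265,395,.042),q(380,395,.042))
print("cover TL TR BL BR",q(278,210,.055),q(322,212,.055),q(276,270,.055),q(320,275,.055),"ridge",q(297,228,.065),q(299,258,.065))
print("shackle apex",q(322,188,.016),"tip",q(333,170,.063), "coaster",q(552,118,.009))
E
```

```text
front [ 0.5576 -0.0536  0.042 ] [ 0.6247 -0.0534  0.042 ] heel bottom [ 0.5529 -0.1566  0.    ] [ 0.6197 -0.1593  0.    ]
heel top [ 0.5487 -0.1744  0.042 ] [ 0.6142 -0.1737  0.042 ]
cover TL TR BL BR [ 0.5614 -0.052   0.055 ] [ 0.588  -0.0531  0.055 ] [ 0.5579 -0.0964  0.055 ] [ 0.5836 -0.0997  0.055 ] ridge [ 0.5707 -0.0729  0.065 ] [ 0.5706 -0.0948  0.065 ]
shackle apex [ 0.5954 -0.0041  0.016 ] tip [ 0.5956 -0.027   0.063 ] coaster [0.7537 0.0627 0.009 ]
```

The safe is out, with its heel at y≈-0.165 and the mouth at -0.22. The tool hangs free, its tip clear of the shackle. I'll lay it down 10 cm further off.

>>> apply_moves(steps=[{"translation":[0,0.1,0],"rotation":[0,0,0]},{"translation":[0,0.2,0],"rotation":[0,0,0]},{"translation":[0,0.3,0],"rotation":[0,0,0]},{"translation":[0,0.4,0],"rotation":[0,0,0]},{"translation":[0,0.4,-0.06],"rotation":[0,0,0]},{"translation":[0,0.4,-0.12],"rotation":[0,0,0]},{"translation":[0,0.4,-0.18],"rotation":[0,0,0]},{"translation":[0,0.4,-0.23],"rotation":[0,0,0]},{"translation":[0,0.4,-0.255],"rotation":[0,0,0]},{"translation":[0,0.4,-0.255],"rotation":[0,0,0]}])

```text
t: 15.55
eef_pos: [0.6018, 0.284, -0.0189]
ee_rot: [3.141, -0.002, -1.634]
force: [-7.0, -0.5, 13.1]
width: 0.0277
gripper_force: 49.9
```

>>> apply_moves(steps=[{"translation":[0,0,-0.004],"rotation":[0,0,0]},{"translation":[0,0,-0.004],"rotation":[0,0,0]},{"translation":[0,0,-0.004],"rotation":[0,0,0]},{"translation":[0,0,-0.004],"rotation":[0,0,0]},{"translation":[0,0,-0.004],"rotation":[0,0,0]},{"translation":[0,0,-0.004],"rotation":[0,0,0]},{"translation":[0,0,-0.004],"rotation":[0,0,0]},{"translation":[0,0,-0.004],"rotation":[0,0,0]},{"translation":[0,0,-0.004],"rotation":[0,0,0]},{"translation":[0,0,-0.004],"rotation":[0,0,0]}], jaw=0)

```text
t: 16.38
eef_pos: [0.6026, 0.2843, -0.0208]
ee_rot: [-3.142, 0.0, -1.635]
force: [-0.6, 0.7, 0.2]
width: 0.0439
gripper_force: 0.0
```

>>> apply_moves(steps=[{"translation":[0,0,0.05],"rotation":[0,0,0]},{"translation":[0,0,0.15],"rotation":[0,0,0]},{"translation":[0,0,0.25],"rotation":[0,0,0]},{"translation":[0,0,0.35],"rotation":[0,0,0]},{"translation":[0,0,0.45],"rotation":[0,0,0]},{"translation":[0,0,0.55],"rotation":[0,0,0]},{"translation":[0,0,0.6],"rotation":[0,0,0]},{"translation":[0,0,0.6],"rotation":[0,0,0]},{"translation":[0,0,0.6],"rotation":[0,0,0]},{"translation":[0,0,0.6],"rotation":[0,0,0]}])

```text
t: 17.22
eef_pos: [0.6021, 0.2841, 0.1291]
ee_rot: [3.141, -0.0, -1.635]
force: [0.3, 0.0, 0.4]
width: 0.0438
gripper_force: 0.0
```

>>> apply_moves(steps=[{"translation":[-0.02,-0.12,0],"rotation":[0,0,0]},{"translation":[-0.04,-0.24,0],"rotation":[0,0,0]},{"translation":[-0.06,-0.36,0],"rotation":[0,0,0]},{"translation":[-0.08,-0.48,0],"rotation":[0,0,0]},{"translation":[-0.1,-0.6,0],"rotation":[0,0,0]},{"translation":[-0.12,-0.72,0],"rotation":[0,0,0]},{"translation":[-0.12,-0.84,0],"rotation":[0,0,0]},{"translation":[-0.12,-0.96,0],"rotation":[0,0,0]},{"translation":[-0.12,-0.96,0],"rotation":[0,0,0]},{"translation":[-0.12,-0.96,0],"rotation":[0,0,0]}], jaw=1, newtons=20)

```text
t: 18.05
eef_pos: [0.5718, 0.0426, 0.1283]
ee_rot: [3.14, -0.001, -1.637]
force: [-0.5, 0.5, -0.2]
width: 0.0005
gripper_force: 0.0
```

```bash
python3 - <<'E'
from h import *
import pickle
s=get_state(); print(s['t'],s['eef_pos'],s['ee_rot'],s['width'])
m=camera_model("wrist"); im=grab_frame("wrist"); pickle.dump(m,open("w7.pkl","wb"))
cv2.imwrite("pics/w7.png",cv2.resize(im,(800,600),interpolation=cv2.INTER_CUBIC))
E
```

```text
18.05 [0.57182053 0.04262104 0.12827391] [ 3.13978885e+00 -7.45993858e-04 -1.63723066e+00] 0.0005373415054527131
```

View pics/w7.png

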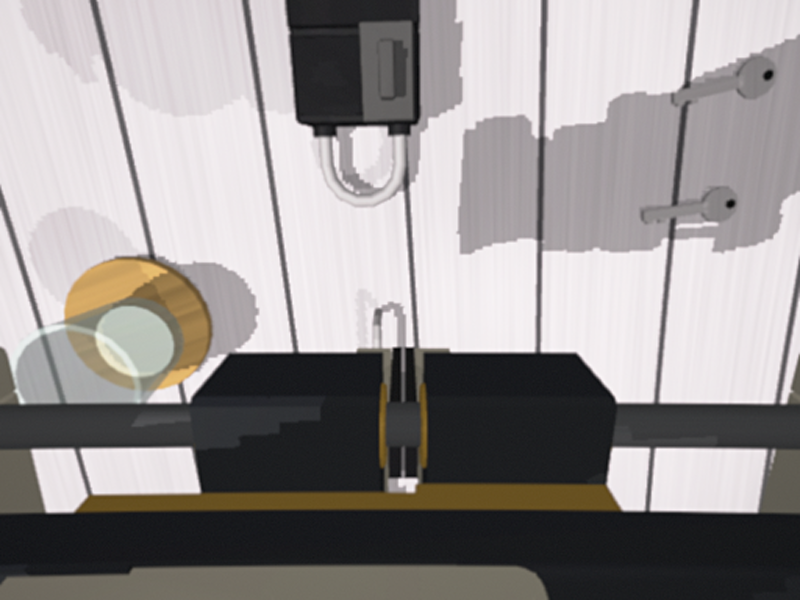

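The cover is at (360–413, 22–122) with its ridge at (380–407, 40–98). The hook tip is at (390,308), well clear of the shackle.

```bash
python3 - <<'E'
from h import *
import pickle
m=pickle.load(open("w7.pkl","rb"))
q=lambda u,v,z: px2w(m,u/1.5625,v/1.5625,z).round(4)
print("ridge top corners",q(380,41,.065),q(393,41,.065),q(381,98,.065),q(394,98,.065))
print("cover",q(360,23,.055),q(412,22,.055),q(362,123,.055),q(413,121,.055))
print("finger tips",q(357,350,.155),q(450,350,.155), "front edge", q(300,124,.042),q(417,122,.042), "tip", q(377,310,.003))
E
```

```text
ridge top corners [ 0.5732 -0.084   0.065 ] [ 0.5671 -0.0836  0.065 ] [ 0.5747 -0.0593  0.065 ] [ 0.5684 -0.0589  0.065 ]
cover [ 0.5825 -0.0943  0.055 ] [ 0.5574 -0.0931  0.055 ] [ 0.5857 -0.0491  0.055 ] [ 0.5595 -0.0484  0.055 ]
finger tips [0.5872 0.0337 0.155 ] [0.5535 0.036  0.155 ] front edge [ 0.62   -0.0514  0.042 ] [ 0.5571 -0.0484  0.042 ] tip [0.5903 0.0698 0.003 ]
```

>>> apply_moves(steps=[{"translation":[-0.04,-0.12,0],"rotation":[0,0,0]},{"translation":[-0.08,-0.24,0],"rotation":[0,0,0]},{"translation":[-0.123,-0.36,0],"rotation":[0,0,0]},{"translation":[-0.123,-0.456,0],"rotation":[0,0,0]},{"translation":[-0.123,-0.456,-0.08],"rotation":[0,0,0]},{"translation":[-0.123,-0.456,-0.16],"rotation":[0,0,0]},{"translation":[-0.123,-0.456,-0.24],"rotation":[0,0,0]},{"translation":[-0.123,-0.456,-0.31],"rotation":[0,0,0]},{"translation":[-0.123,-0.456,-0.36],"rotation":[0,0,0]},{"translation":[-0.123,-0.456,-0.38],"rotation":[0,0,0]}])

```text
t: 18.93
eef_pos: [0.5405, -0.069, 0.0317]
ee_rot: [3.138, -0.001, -1.634]
force: [-0.8, 0.0, 0.4]
width: 0.0004
gripper_force: 0.0
```

>>> apply_moves(steps=[{"translation":[0.02,0,0],"rotation":[0,0,0]},{"translation":[0.04,0,0],"rotation":[0,0,0]},{"translation":[0.06,0,0],"rotation":[0,0,0]},{"translation":[0.08,-0.002,0],"rotation":[0,0,0]},{"translation":[0.1,-0.003,0],"rotation":[0,0,0]},{"translation":[0.12,-0.004,0],"rotation":[0,0,0]},{"translation":[0.14,-0.006,0],"rotation":[0,0,0]},{"translation":[0.155,-0.008,0],"rotation":[0,0,0]},{"translation":[0.17,-0.01,0],"rotation":[0,0,0]},{"translation":[0.18,-0.01,0],"rotation":[0,0,0]}])

```text
t: 19.77
eef_pos: [0.5885, -0.0717, 0.035]
ee_rot: [-3.139, 0.001, -1.634]
force: [-0.3, 4.1, 6.5]
width: 0.0004
gripper_force: 2.9
```

I've used 9 of the 10 views, so I'll check the cover numerically: back off and read a brightness profile across the face.

>>> apply_moves(steps=[{"translation":[-0.02,0,0.02],"rotation":[0,0,0]},{"translation":[-0.02,0,0.1],"rotation":[0,0,0]},{"translation":[-0.02,0,0.2],"rotation":[0,0,0]},{"translation":[-0.02,0,0.3],"rotation":[0,0,0]},{"translation":[-0.02,0.1,0.38],"rotation":[0,0,0]},{"translation":[-0.02,0.2,0.38],"rotation":[0,0,0]},{"translation":[-0.02,0.3,0.38],"rotation":[0,0,0]},{"translation":[-0.02,0.4,0.38],"rotation":[0,0,0]},{"translation":[-0.02,0.45,0.38],"rotation":[0,0,0]},{"translation":[-0.02,0.45,0.38],"rotation":[0,0,0]}])

```text
t: 20.6
eef_pos: [0.5815, 0.042, 0.1292]
ee_rot: [3.141, -0.0, -1.633]
force: [0.5, -1.0, 0.5]
width: 0.0004
gripper_force: 0.0
```

```bash
cat > prof.py <<'E'
from h import *
import pickle,sys
s=get_state(); print(s['t'],s['eef_pos'],s['ee_rot'])
m=camera_model("wrist"); im=grab_frame("wrist"); cv2.imwrite(sys.argv[1],im); pickle.dump(m,open("w8.pkl","wb"))
g=cv2.cvtColor(im,cv2.COLOR_BGR2GRAY)
xs=np.arange(.540,.650,.003)
print("x   ",[int(x*1000) for x in xs])
for y in(-.040,-.050,-.056,-.0615,-.0715,-.0815,-.09,-.098):
    print(y,[int(cv2.getRectSubPix(g,(1,1),tuple(map(float,w2px(m,[x,y,.05]))))[0,0]) for x in xs])
E
python3 prof.py pics/w8.png
```

```text
20.6 [0.58151757 0.04203979 0.12915851] [ 3.14124819e+00 -9.34179749e-05 -1.63255682e+00]
x    [540, 543, 546, 549, 552, 555, 558, 561, 564, 567, 570, 573, 576, 579, 582, 585, 588, 591, 594, 597, 600, 603, 606, 609, 612, 615, 618, 621, 624, 627, 630, 633, 636, 639, 642, 645, 648]
-0.04 [157, 226, 233, 234, 235, 233, 185, 161, 160, 190, 219, 211, 217, 232, 237, 234, 235, 238, 217, 158, 160, 239, 173, 222, 214, 222, 239, 236, 236, 238, 238, 238, 240, 103, 237, 234, 237]
-0.05 [232, 234, 234, 197, 210, 159, 31, 44, 43, 42, 39, 33, 28, 28, 21, 31, 37, 33, 33, 28, 25, 20, 27, 33, 25, 115, 230, 237, 235, 238, 238, 238, 239, 98, 234, 234, 238]
-0.056 [179, 159, 157, 159, 160, 147, 30, 36, 37, 36, 35, 35, 35, 23, 23, 55, 98, 98, 99, 99, 99, 99, 99, 101, 43, 37, 38, 154, 235, 238, 237, 236, 239, 99, 234, 234, 238]
-0.0615 [159, 159, 156, 159, 160, 139, 33, 38, 37, 48, 46, 46, 45, 23, 22, 64, 99, 99, 87, 68, 74, 100, 99, 100, 41, 37, 36, 193, 223, 222, 222, 222, 224, 89, 217, 217, 222]
-0.0715 [156, 157, 157, 158, 160, 101, 37, 36, 121, 119, 119, 121, 121, 105, 31, 84, 101, 64, 54, 98, 101, 94, 109, 110, 37, 38, 35, 201, 217, 221, 220, 221, 224, 89, 210, 215, 221]
-0.0815 [155, 157, 156, 158, 159, 74, 40, 40, 37, 50, 46, 47, 43, 25, 22, 96, 71, 64, 62, 99, 98, 96, 98, 97, 35, 38, 30, 215, 216, 220, 220, 218, 223, 89, 217, 214, 221]
-0.09 [156, 157, 156, 157, 160, 67, 47, 46, 44, 40, 34, 38, 35, 25, 24, 99, 97, 95, 99, 99, 97, 100, 108, 101, 34, 36, 35, 218, 215, 220, 218, 218, 220, 87, 217, 214, 220]
-0.098 [158, 157, 156, 157, 159, 35, 39, 39, 39, 39, 35, 36, 36, 37, 38, 35, 33, 34, 34, 35, 38, 38, 40, 39, 37, 38, 42, 217, 214, 224, 219, 216, 219, 84, 216, 212, 218]
```

The cover has moved about 26 mm. Its plate is now at x .584–.610 and the button shows at (.571,-.0715), but the cover is about 6 mm short because the finger rode up on the ridge. I'll push again slightly lower.

>>> apply_moves(steps=[{"translation":[-0.02,-0.12,0],"rotation":[0,0,0]},{"translation":[-0.04,-0.24,0],"rotation":[0,0,0]},{"translation":[-0.054,-0.36,0],"rotation":[0,0,0]},{"translation":[-0.054,-0.454,-0.02],"rotation":[0,0,0]},{"translation":[-0.054,-0.454,-0.1],"rotation":[0,0,0]},{"translation":[-0.054,-0.454,-0.2],"rotation":[0,0,0]},{"translation":[-0.054,-0.454,-0.3],"rotation":[0,0,0]},{"translation":[-0.054,-0.454,-0.36],"rotation":[0,0,0]},{"translation":[-0.054,-0.454,-0.4],"rotation":[0,0,0]},{"translation":[-0.054,-0.454,-0.4],"rotation":[0,0,0]}])

```text
t: 21.48
eef_pos: [0.5665, -0.0744, 0.027]
ee_rot: [3.138, -0.001, -1.636]
force: [0.3, 0.7, -0.2]
width: 0.0002
gripper_force: 0.0
```

>>> apply_moves(steps=[{"translation":[0.01,0,0],"rotation":[0,0,0]},{"translation":[0.02,0,0],"rotation":[0,0,0]},{"translation":[0.03,0,0],"rotation":[0,0,0]},{"translation":[0.04,0,0],"rotation":[0,0,0]},{"translation":[0.05,0,0],"rotation":[0,0,0]},{"translation":[0.06,0,0],"rotation":[0,0,0]},{"translation":[0.07,0,0],"rotation":[0,0,0]},{"translation":[0.08,0,0],"rotation":[0,0,0]},{"translation":[0.085,0,0],"rotation":[0,0,0]},{"translation":[0.085,0,0],"rotation":[0,0,0]}])

```text
t: 22.32
eef_pos: [0.5896, -0.0732, 0.0291]
ee_rot: [3.141, -0.0, -1.635]
force: [-3.4, 0.0, 2.3]
width: 0.0002
gripper_force: 1.5
```

A force of -3.4 N means the end stop was reached. Back off and check again.

>>> apply_moves(steps=[{"translation":[-0.03,0,0],"rotation":[0,0,0]},{"translation":[-0.03,0,0.1],"rotation":[0,0,0]},{"translation":[-0.03,0,0.2],"rotation":[0,0,0]},{"translation":[-0.03,0,0.3],"rotation":[0,0,0]},{"translation":[-0.03,0.1,0.4],"rotation":[0,0,0]},{"translation":[-0.03,0.2,0.4],"rotation":[0,0,0]},{"translation":[-0.03,0.3,0.4],"rotation":[0,0,0]},{"translation":[-0.03,0.4,0.4],"rotation":[0,0,0]},{"translation":[-0.03,0.45,0.4],"rotation":[0,0,0]},{"translation":[-0.03,0.45,0.4],"rotation":[0,0,0]}])

```text
t: 23.15
eef_pos: [0.5822, 0.0416, 0.1293]
ee_rot: [-3.141, 0.001, -1.632]
force: [-0.5, -0.4, 0.0]
width: 0.0007
gripper_force: 0.0
```

```bash
python3 prof.py pics/w9.png
```

```text
23.15 [0.5822299  0.04156553 0.12930105] [-3.14052800e+00  6.77773810e-04 -1.63218792e+00]
x    [540, 543, 546, 549, 552, 555, 558, 561, 564, 567, 570, 573, 576, 579, 582, 585, 588, 591, 594, 597, 600, 603, 606, 609, 612, 615, 618, 621, 624, 627, 630, 633, 636, 639, 642, 645, 648]
-0.04 [157, 158, 232, 234, 235, 233, 219, 160, 161, 177, 226, 198, 218, 221, 236, 234, 235, 237, 239, 157, 163, 185, 160, 223, 211, 222, 239, 236, 236, 237, 238, 238, 239, 102, 235, 234, 238]
-0.05 [232, 234, 234, 216, 213, 158, 35, 47, 46, 44, 41, 35, 32, 28, 29, 26, 23, 23, 29, 25, 30, 25, 27, 32, 24, 111, 224, 237, 236, 238, 238, 238, 239, 105, 232, 234, 238]
-0.056 [188, 159, 158, 159, 161, 160, 28, 37, 36, 36, 38, 35, 34, 34, 35, 27, 25, 33, 98, 98, 98, 97, 99, 99, 100, 99, 64, 118, 236, 237, 238, 237, 239, 103, 232, 233, 238]
-0.0615 [160, 159, 157, 159, 160, 155, 30, 38, 38, 47, 50, 47, 45, 36, 34, 23, 24, 40, 99, 98, 98, 77, 80, 97, 100, 100, 60, 144, 225, 222, 222, 222, 224, 93, 212, 217, 223]
-0.0715 [176, 158, 156, 159, 160, 123, 35, 37, 114, 118, 118, 120, 121, 114, 47, 23, 23, 63, 99, 63, 52, 96, 100, 92, 100, 110, 43, 196, 217, 221, 221, 221, 225, 93, 210, 215, 222]
-0.0815 [155, 157, 156, 158, 160, 101, 38, 39, 39, 49, 46, 45, 45, 34, 30, 24, 25, 83, 98, 63, 51, 99, 98, 93, 98, 99, 30, 209, 217, 221, 220, 219, 222, 91, 218, 214, 221]
-0.09 [156, 157, 156, 158, 159, 87, 52, 50, 46, 45, 41, 38, 38, 34, 28, 25, 25, 91, 99, 94, 98, 92, 92, 98, 105, 102, 30, 217, 215, 219, 218, 218, 221, 82, 211, 214, 220]
-0.098 [157, 157, 156, 157, 159, 33, 38, 39, 39, 38, 36, 36, 37, 36, 36, 36, 35, 36, 34, 35, 33, 36, 40, 43, 48, 49, 37, 216, 214, 217, 217, 217, 220, 88, 214, 211, 218]
```

The cover is fully aside: its plate is at .591–.616, centre 32 mm from the start. Now press the button at (.571,-.0715).

>>> apply_moves(steps=[{"translation":[-0.02,-0.12,0],"rotation":[0,0,0]},{"translation":[-0.04,-0.24,0],"rotation":[0,0,0]},{"translation":[-0.065,-0.36,0],"rotation":[0,0,0]},{"translation":[-0.065,-0.454,-0.02],"rotation":[0,0,0]},{"translation":[-0.065,-0.454,-0.12],"rotation":[0,0,0]},{"translation":[-0.065,-0.454,-0.22],"rotation":[0,0,0]},{"translation":[-0.065,-0.454,-0.32],"rotation":[0,0,0]},{"translation":[-0.065,-0.454,-0.38],"rotation":[0,0,0]},{"translation":[-0.065,-0.454,-0.42],"rotation":[0,0,0]},{"translation":[-0.065,-0.454,-0.425],"rotation":[0,0,0]}])

```text
t: 24.03
eef_pos: [0.5643, -0.0752, 0.0209]
ee_rot: [3.138, -0.001, -1.636]
force: [-0.9, 0.4, 0.5]
width: 0.0004
gripper_force: 0.0
```

>>> apply_moves(steps=[{"translation":[0,0,-0.001],"rotation":[0,0,0]},{"translation":[0,0,-0.002],"rotation":[0,0,0]},{"translation":[0,0,-0.003],"rotation":[0,0,0]},{"translation":[0,0,-0.004],"rotation":[0,0,0]},{"translation":[0,0,-0.005],"rotation":[0,0,0]},{"translation":[0,0,-0.006],"rotation":[0,0,0]},{"translation":[0,0,-0.008],"rotation":[0,0,0]},{"translation":[0,0,-0.01],"rotation":[0,0,0]},{"translation":[0,0,-0.01],"rotation":[0,0,0]},{"translation":[0,0,-0.01],"rotation":[0,0,0]}])

```text
t: 24.87
eef_pos: [0.5658, -0.0742, 0.0204]
ee_rot: [3.141, -0.0, -1.635]
force: [0.3, -0.4, 0.2]
width: 0.0002
gripper_force: 0.0
```

No contact yet. Going down 4 mm more.

>>> apply_moves(steps=[{"translation":[0,0,-0.003],"rotation":[0,0,0]},{"translation":[0,0,-0.006],"rotation":[0,0,0]},{"translation":[0,0,-0.008],"rotation":[0,0,0]},{"translation":[0,0,-0.01],"rotation":[0,0,0]},{"translation":[0,0,-0.012],"rotation":[0,0,0]},{"translation":[0,0,-0.014],"rotation":[0,0,0]},{"translation":[0,0,-0.016],"rotation":[0,0,0]},{"translation":[0,0,-0.016],"rotation":[0,0,0]},{"translation":[0,0,-0.016],"rotation":[0,0,0]},{"translation":[0,0,-0.016],"rotation":[0,0,0]}])

```text
t: 25.7
eef_pos: [0.5659, -0.0742, 0.0165]
ee_rot: [-3.142, -0.0, -1.635]
force: [0.1, -0.5, 2.9]
width: 0.0004
gripper_force: 1.6
```

>>> apply_moves(steps=[{"translation":[0,0,-0.002],"rotation":[0,0,0]},{"translation":[0,0,-0.004],"rotation":[0,0,0]},{"translation":[0,0,-0.006],"rotation":[0,0,0]},{"translation":[0,0,-0.008],"rotation":[0,0,0]},{"translation":[0,0,-0.008],"rotation":[0,0,0]},{"translation":[0,0,-0.008],"rotation":[0,0,0]},{"translation":[0,0,-0.008],"rotation":[0,0,0]},{"translation":[0,0,-0.008],"rotation":[0,0,0]},{"translation":[0,0,-0.008],"rotation":[0,0,0]},{"translation":[0,0,-0.008],"rotation":[0,0,0]}])

```text
t: 26.53
eef_pos: [0.5661, -0.0742, 0.0151]
ee_rot: [-3.141, -0.0, -1.634]
force: [-3.4, 0.9, 9.3]
width: 0.0002
gripper_force: 4.6
```

9.3 N means the button bottomed out. Retreat and use the last view to check.

>>> apply_moves(steps=[{"translation":[0,0,0.05],"rotation":[0,0,0]},{"translation":[0,0,0.15],"rotation":[0,0,0]},{"translation":[0,0,0.25],"rotation":[0,0,0]},{"translation":[0,0,0.35],"rotation":[0,0,0]},{"translation":[0,0.1,0.45],"rotation":[0,0,0]},{"translation":[0,0.2,0.5],"rotation":[0,0,0]},{"translation":[0,0.3,0.5],"rotation":[0,0,0]},{"translation":[0,0.4,0.5],"rotation":[0,0,0]},{"translation":[0,0.4,0.5],"rotation":[0,0,0]},{"translation":[0,0.4,0.5],"rotation":[0,0,0]}])

```text
t: 27.37
eef_pos: [0.5656, 0.0269, 0.1391]
ee_rot: [3.141, 0.0, -1.633]
force: [-0.3, -0.2, -0.1]
width: 0.0006
gripper_force: 0.0
```

```bash
python3 - <<'E'
from h import *
a=grab_frame("scene");w=grab_frame("wrist")
A=cv2.resize(a[80:300,210:400],None,fx=2.4,fy=2.4,interpolation=cv2.INTER_CUBIC)
W=cv2.resize(w[:260,100:400],(340,295)); W=np.vstack([W,np.zeros((A.shape[0]-295,340,3),np.uint8)])
cv2.imwrite("pics/fin.png",np.hstack([A,W]))
E
```

```text
(no output)
```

View pics/fin.png

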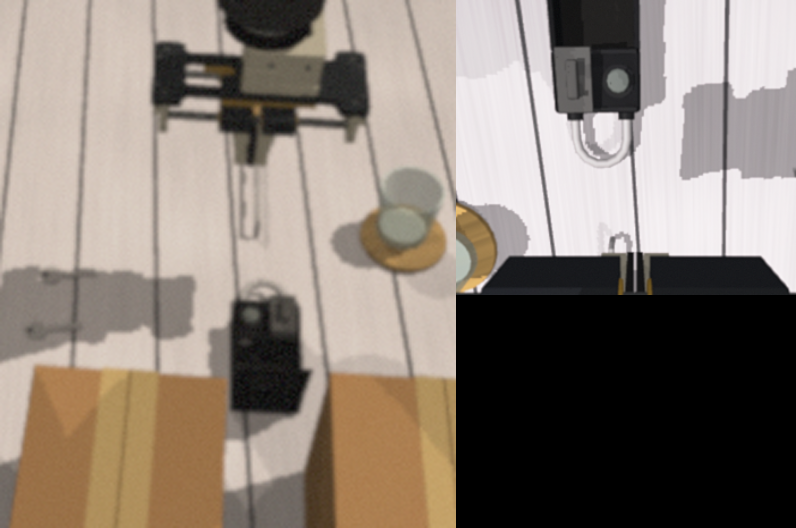

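The hatch stands open at the heel: its edge is at (232–310, 370) and the white strip is gone. The cover is aside, the hook lies clear, and the keys and votive are in place.

```bash
python3 -c "
from station import *
print(job_done())"
```

```text
the job is handed in; nothing more can be done
None
```

I handed the job in at about 27 s: the safe is out of the gap, the hook lies clear of the shackle, the cover is fully aside, the hatch is open, and I left the keys and votive alone; the real fingertips sit about 27–30 mm above the reported TCP, so the first grasp missed and I corrected for it.

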